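Park the inspection camera arm clear of the board and pin it

ROBOT

A 6-joint arm with a two-finger parallel gripper is mounted at the origin on the work surface. World frame = base frame: x ahead of the robot, y to its left, z up, the work surface at z = 0. Lengths are in mm, angles in rad, forces in N, time in s.
With the tool pointing down it reaches from about 300 to 775 mm from the base axis. Payload 14.6 kg.
Tool frame: the origin (TCP) lies between the finger pads; the fingertips stand manip.nose_length ahead of it and the grasp point (between the pads) lies 11 mm behind it (manip.nose_length is the distance from the TCP to the fingertips, in mm); z points along the fingers, y is the line along which they close (so a half turn about z gives the same grasp; the last joint's range is limited). The gripper opens to 94 mm and grips with 3 to 60 N. Pads are 16 mm wide; open, the fingers measure 119 mm over their backs; the gripper's body (75 mm by 177 mm) begins 78 mm behind the grasp point.
Start: joints at [1.106, 0.3, 1.521, -0, 1.321, -0.067], TCP at [213.061, 507.044, 182.546] pointing down, gripper open.
Joint ranges: [-3.03, 3.03], [-0.79, 2.21], [0.23, 2.52], [-1.04, 4.18], [0, 3.07], [-2.55, 2.55]. Speed limits (rad/s): [2.22, 2.22, 2.57, 3.14, 3.14, 3.14].

INTERFACE

Orientations are given as [roll, pitch, yaw] about the fixed x, y, z axes, in that order (R = Rz(yaw) Ry(pitch) Rx(roll)).
In Python, from cell import manip, cams, job gives the robot as it stands.
- The arm moves only by the tool jog_arm, never from a script. Its argument "commands" is a list of rows, each an object of numbers: "dx", "dy", "dz": the shift along the tool's x, y, z each as a share of 40 mm, from -1 to 1; "ax", "ay", "az": the turn, a rotation vector about the tool's x, y, z each as a share of 10 degrees, from -1 to 1; "gripper": the closure, from 0 (fully open) to 1 (shut). A call has 1 to 10 rows; each row shifts and turns the commanded pose from where the row before left it, along the tool's axes as they then stand; what a row does not reach is not made up. A row lasts 1/8 s, in which the tool goes at most 62.5 mm and 10.7 degrees, less where a joint would pass 70% of its speed; a pose out of reach is approached as far as the arm can. A call with a number of a shift or a turn outside -1 to 1 is refused whole. A call with a gripper value outside its range is refused whole. The fingers move at their own pace and stop on an object; "squeeze" is the grip in N (left out, the last holds). Time passes only in rows, so rows that do not move let the fingers close. It gives the time, the measured TCP pose, the force, the opening and the grip force at its end, in the units of the state.
- manip.read_state(): the state, without advancing time (a new reading comes with each control period).
- cams.camera(name): name is "scene" or "top" or "wrist"; returns a dict with "image" (480x640x3 uint8, red, green, blue), "fx", "fy", "cx", "cy" (pixels), "world_to_cam" (4x4, takes a point from world to camera coordinates). Camera axes: x right, y down, z forward; pixel columns grow to the right and rows downward; lengths in mm; the calibration is good to about 2 mm. A picture is of the moment at which its call begins. There is no depth.
- job.sign_off(): hands the job in; it is judged then, once.
The state is a dict: "clock": time; "joints": joint angles; "qd": joint speeds; "effort": joint torques, N m; "eef_pos": TCP position; "eef_rot": TCP orientation; "wrist_force": force on the tool from outside, world axes, zero at the start; "moment": the same for the moment, N m; "finger_gap": finger opening in mm; "finger_force": force on a finger pad.
Only numpy, scipy, OpenCV 4.12 (cv2) and the standard library are available. Lean on these libraries where they do the work, as an engineer would, in place of code of your own. Each camera call takes 0.05 s, during which the arm holds its last target. There are 200 camera calls.

TASK

The inspection camera on its swing arm hangs over the circuit board: park it. First stand the spray can that blocks its swing upright in the shallow steel tray, then gently swing the arm clear of the board until it is fully home over the bracket of its stand, and lock it there with the stubby pin from the tool rack, pushed all the way down through the hole in the arm and the bracket hole below. Keep the can upright throughout and do not disturb the two drivers, the solder spool, the little flux bottle or the tin.

Things in the scene. Friction and masses are not known exactly. Their poses are not given: they have to be found in the camera images.
- boom (a joint): Swing angle of the camera arm about the vertical post of its stand, rad. 0 = home, against its end stop, straight above the bracket that juts out of the post; it grows anticlockwise seen from above, up to 2.1; it starts over the board at 1.45 to 1.95. Light friction: it stays where it is left. The camera is delicate: keep the swing below about 2 rad/s.
- boom_handle (a point): Centre of the top end of the upright black round handle (24 mm diameter, 45 mm tall, from z = 152 to 197 mm) on top of the bar, right above the camera, 210 mm from the pivot.
- boom_hole (a point): Centre, at the top face of the bar (z = 152 mm), of the vertical 14 mm through hole in the swing arm, 100 mm from the pivot.
- boom_pivot (a point): The swing arm is a flat aluminium bar 44 mm wide, 12 mm thick, underside at z = 140 mm, reaching 235 mm from the pivot; at 210 mm the white camera, 56 mm in diameter, hangs down to z = 70 mm. This point: on the pivot axis, at the top of the round black cap (46 mm diameter, top at z = 168 mm).
- bracket_hole (a point): Centre, at its top face (z = 136 mm), of the vertical 14 mm through hole in the fixed steel bracket (40 mm wide, 10 mm thick) of the stand, 100 mm from the pivot axis. When the arm is home its hole is straight above this one, with 4 mm between bar and bracket.
- stand: Fixed camera stand: grey base plate 140 x 120 x 18 mm, steel post of 36 mm diameter. Origin on the bench, on the axis of the post (the pivot axis), z up.
- can: White spray can with grey cap, a cylinder 52 mm in diameter and 150 mm tall, about 0.25 kg. Origin at the centre of its underside, z up along it. It starts standing in the path of the swing.
- tray: Fixed square steel tray 130 x 130 mm, rim 16 mm high, walls and floor 4 mm thick. Origin at the centre of its underside; x and y along its sides.
- rack: Fixed grey tool rack, a block 150 (x) x 50 (y) x 60 (z) mm with three 14 mm holes in a row at x = -50, 0, 50 mm that hold the pin and two drivers in any order. Origin at the centre of its underside.
- pin: Locking pin standing in the rack: steel shank 10 mm in diameter and 50 mm long with tapered foot, and above it a stubby black round knob 22 mm in diameter and 36 mm tall (the shortest of the three in the rack). Origin at the foot of the shank, z up along it. In the rack, and when fully home in the arm, the knob's underside rests on the surface.
- pin_tip (a point): Foot of the pin's shank, on its axis.
- pin_shoulder (a point): On the pin's axis, at the underside of the knob, 50 mm above the foot.
- board: Fixed board holder, 140 x 100 mm, with the green circuit board and its components, up to 30 mm high. Origin at the centre of its underside. Bystander.
- driver_a: Bystander in the rack: slim driver, handle 20 mm in diameter, 82 mm tall above the rack, top at about z = 142 mm. Origin at the foot of its 50 mm shank.
- driver_b: Bystander in the rack: thick driver, handle 26 mm in diameter, 70 mm tall above the rack. Origin at the foot of its 50 mm shank.
- spool: Bystander: small solder wire spool, 50 mm in diameter, 35 mm tall, below the arm's home place. Origin at the centre of its underside.
- flask: Bystander: small brown flux bottle, 36 mm in diameter, 85 mm tall. Origin at the centre of its underside.
- tin: Bystander: low round metal tin, 56 mm in diameter, 40 mm tall. Origin at the centre of its underside.
Not all that is in view belongs to the job. What is shaped like the can but green or yellow is not meant.

How it is judged (in metres and radians):
On the way, in this order (a step that is already met when the one before it is completed fails the run):
1. the spray can stands upright in the tray, let go (x of can in the frame of tray between -0.042 and 0.042 m and y of can in the frame of tray between -0.042 and 0.042 m and z of can in the frame of tray below 0.009 m and angle between can's own z axis and vertical below 0.08 rad and contact force between can and the fingers below 0.05 N), for 0.2 s.
2. the camera arm is swung home (within 0.04 rad) (value of joint boom below 0.04 rad), for 0.2 s.
3. the pin is all the way down through arm and bracket (horizontal distance between pin_shoulder and boom_hole below 0.007 m and horizontal distance between pin_tip and bracket_hole below 0.007 m and z of pin_shoulder in the frame of boom_hole below 0.005 m and angle between pin's own z axis and vertical below 0.15 rad), for 0.2 s.
At the end, for the whole second after the job is handed in: Can upright (0.08 rad) on the tray floor, within 42 mm of its centre along each side; arm within 0.04 rad of home; pin upright (0.15 rad) through both holes (axis within 7 mm), knob underside within 5 mm of the bar; can and pin released and at rest (all of step 1 and all of step 3 and value of joint boom below 0.04 rad and contact force between pin and the fingers below 0.05 N and linear speed of each of pin, can below 0.02 m/s); the robot touches nothing.
It fails at once if the can is tipped by more than 0.5 rad (angle between can's own z axis and vertical above 0.5 rad).
It fails at once if the arm is slammed home (swing faster than 2.5 rad/s) (velocity of joint boom below -2.5 rad/s).
It fails at once if a bystander is moved by more than 30 mm (distance of any of driver_a, driver_b, spool, flask, tin from where it was at the start of the episode above 0.03 m).
It also fails if it takes over 72 s, if anything falls off the work surface, if the arm or the gripper's body presses on something with over 40 N, if the wrist force passes 120 N, or if a joint passes its speed limit or range.

## Working session

There is one attempt and no reset: what is moved stays moved. The work goes in short steps, Python scripts to look and compute and a tool call to move; the robot and the scene stay as the last step left them, time stands still between calls to the robot, and variables do not carry over. Pictures are saved under pics/ and viewed, at most 10 in all, crops included, and the job is handed in when it is done.

Besides the shell and the picture viewer there is one more tool, called after "Request:" in YAML: its name, and indented under it one key for each argument. jog_arm: Moves the arm, as the interface text tells. Shift numbers are shares of 40 mm and turn numbers shares of 10 degrees, none past 1 either way. Its arguments: {"type":"object","properties":{"commands":{"type":"array"},"squeeze":{"type":"number"}},"required":["commands"]}

```bash
mkdir -p pics; ls
cat > h.py <<'E'
import numpy as np, cv2, pickle
from cell import manip, cams, job
def snap(n,tag):
    c=cams.camera(n); cv2.imwrite(f'pics/{tag}.png',c['image'][:,:,::-1]); pickle.dump(c,open(f'{tag}.pkl','wb')); return c
def load(tag): return pickle.load(open(f'{tag}.pkl','rb'))
def ray(c,u,v):
    T=np.array(c['world_to_cam']);R=T[:3,:3];o=-R.T@T[:3,3]
    d=R.T@np.array([(u-c['cx'])/c['fx'],(v-c['cy'])/c['fy'],1]);return o,d/np.linalg.norm(d)
def plane(c,u,v,z):
    o,d=ray(c,u,v);return (o+d*(z-o[2])/d[2]).round(1)
def two(c1,p1,c2,p2):
    o1,d1=ray(c1,*p1);o2,d2=ray(c2,*p2)
    s=np.linalg.lstsq(np.c_[d1,-d2],o2-o1,rcond=None)[0]
    a=o1+s[0]*d1;b=o2+s[1]*d2;return ((a+b)/2).round(1),np.linalg.norm(a-b).round(1)
def proj(c,p):
    T=np.array(c['world_to_cam']);q=T[:3,:3]@np.array(p,float)+T[:3,3]
    return (round(c['fx']*q[0]/q[2]+c['cx'],1),round(c['fy']*q[1]/q[2]+c['cy'],1))
E
python3 - <<'E'
from h import *
print(manip.read_state(), manip.nose_length)
for n in('scene','top','wrist'):
    c=snap(n,n+'0');o,d=ray(c,320,240);print(n,c['fx'],o.round(),d.round(2))
E
```

```text
pics
{'clock': 0.0, 'joints': array([ 1.10639444e+00,  3.00461999e-01,  1.52157360e+00,  2.37801579e-05,
        1.32070888e+00, -6.65946844e-02]), 'qd': array([ 0.00076568,  0.00109247,  0.00089121, -0.00037862,  0.00091427,
       -0.0003239 ]), 'effort': array([ 3.41540792e-03, -5.31806982e+01, -3.52749252e+01,  7.10198446e-02,
        2.43129063e-02, -8.18361264e-05]), 'eef_pos': array([212.93315545, 506.79640488, 181.9945051 ]), 'eef_rot': array([-3.14044492e+00, -9.96311918e-05,  2.74377950e+00]), 'wrist_force': array([-0.17798292,  0.39946507, -0.27857116]), 'moment': array([ 0.02697274, -0.05332806,  0.00581846]), 'finger_force': 0.0, 'finger_gap': 93.73825213545902} 8.0
scene 454.8392675085239 [1198. -312.  689.] [-0.72  0.36 -0.6 ]
top 506.4628767119228 [ 353.    7. 1330.] [ 0.17  0.02 -0.98]
wrist 432.4230569147817 [147. 535. 385.] [ 0.23 -0.1  -0.97]
```

View pics/scene0.png

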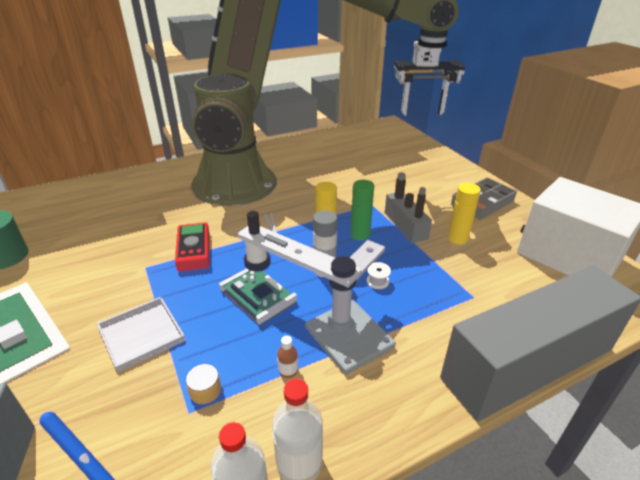

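View pics/top0.png

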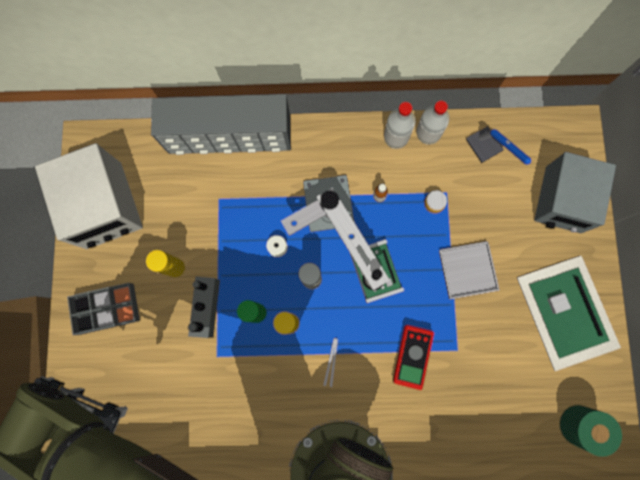

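The top view shows these things that could be taken for the can:
- Grey-capped can: top view (310,273), scene (325,222). This is the one meant.
- Yellow at (285,322), green at (250,312) and yellow at (158,261): all rejected by colour.

For the pin there are three tools in the rack at top-view (203,287), (203,307) and (197,328). In the scene view the tops are at (401,178), (409,198) and (421,190). The middle one is the shortest. I'll check both choices close up.

Run:
```python
from h import *
t=load('top0')['image'];s=load('scene0')['image']
def cr(im,x,y,w,h,k): return cv2.resize(im[y:y+h,x:x+w],(w*k,h*k),interpolation=cv2.INTER_CUBIC)
a=np.hstack([cr(t,180,270,50,75,4),cr(t,270,170,150,75,4)])   # 200+600 x300
b=np.hstack([cr(s,375,165,66,75,4)[:, :264],cr(s,295,170,134,75,4)])
cv2.imwrite('pics/crop1.png',np.vstack([a,b[:,:800]])[:,:,::-1])
c=load('top0');g=load('scene0')
for n,u,v,z in[('can',310,273,150),('pivot',330,200,168),('handle',376,274,197),('hole',351,237,152),('brhole',293,223,136),('tray',468,269,16),('pin',203,307,96),('r1',203,287,140),('r3',197,328,130),('flask',380,190,85),('spool',276,245,35),('tin',435,201,40),('green',250,312,150),('yel',285,322,100)]:
    p=plane(c,u,v,z);print(n,p,proj(g,p))
```

```text
can [483.8  57.4 150. ] (np.float64(324.0), np.float64(216.6))
pivot [653.7   6.  168. ] (np.float64(341.6), np.float64(262.7))
handle [472.4 -92.6 197. ] (np.float64(253.4), np.float64(212.6))
hole [566.4 -41.2 152. ] (np.float64(297.7), np.float64(250.0))
brhole [607.4  96.7 136. ] (np.float64(369.9), np.float64(248.8))
tray [ 498.1 -348.2   16. ] (np.float64(141.4), np.float64(328.7))
pin [413.9 320.9  96. ] (np.float64(404.4), np.float64(194.8))
r1 [458.6 310.5 140. ] (np.float64(413.8), np.float64(188.7))
r3 [363.8 325.5 130. ] (np.float64(396.1), np.float64(173.8))
flask [ 697.7 -121.6   85. ] (np.float64(287.7), np.float64(335.1))
spool [571.9 149.2  35. ] (np.float64(378.6), np.float64(269.5))
tin [ 676.4 -268.6   40. ] (np.float64(204.3), np.float64(374.0))
green [397. 198. 150.] (np.float64(360.2), np.float64(183.8))
yel [372.8 121.9 100. ] (np.float64(326.8), np.float64(204.3))
```

View pics/crop1.png

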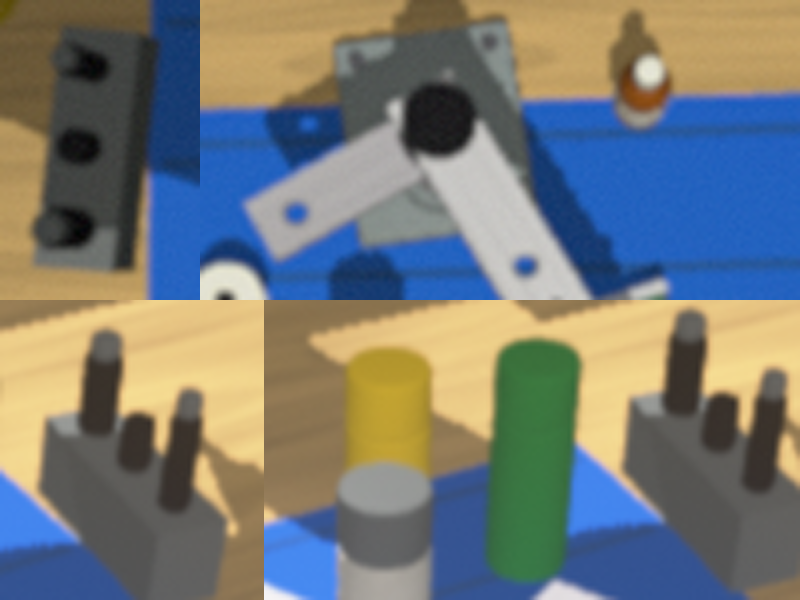

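The crop confirms the choice: the pin is the short middle knob at top-view (199.5,306.5), scene (409.5,195). The grey-capped can top is at scene (325,217.5). Next I triangulate.

Run:
```python
from h import *
c=load('top0');g=load('scene0')
hsv=cv2.cvtColor(c['image'],cv2.COLOR_RGB2HSV)
# tray corners (top), outline by contour of non-wood low saturation
roi=np.zeros(hsv.shape[:2],np.uint8);roi[232:305,436:502]=1
m=((hsv[:,:,1]<60)&(hsv[:,:,2]>60)).astype(np.uint8)*roi
cs,_=cv2.findContours(m,cv2.RETR_EXTERNAL,cv2.CHAIN_APPROX_NONE);k=max(cs,key=cv2.contourArea)
r=cv2.minAreaRect(k);print(r);tr=[plane(c,*p,16) for p in cv2.boxPoints(r)];print('tray',tr,np.mean(tr,0))
roi[:]=0;roi[255:292,292:326]=1
m=((hsv[:,:,1]<60)).astype(np.uint8)*roi
cs,_=cv2.findContours(m,cv2.RETR_EXTERNAL,cv2.CHAIN_APPROX_NONE);k=max(cs,key=cv2.contourArea);print('can blob',cv2.minEnclosingCircle(k),cv2.boundingRect(k))
for n,a,b in[('can',(309.5,272.5),(325,217.5)),('pin',(199.5,306.5),(409.5,195)),('r1',(197,283.7),(422,189)),('r3',(192,326.5),(401.5,176.5)),('handle',(376,274),(253.5,213)),('pivot',(329.5,200),(343,264))]:
    print(n,two(c,a,g,b))
P=plane(c,329.5,200,168);B=plane(c,294.2,223.2,136);H=plane(c,351.3,236.3,152);G=plane(c,376,274,197)
for X in(B,H,G):d=(X-P)[:2];print(X,np.hypot(*d),np.arctan2(d[1],d[0]))
```

```text
((468.5530700683594, 268.7519836425781), (53.717227935791016, 50.6270751953125), 78.11134338378906)
tray [array([ 556.3, -274.5,   16. ]), array([ 580.5, -406.1,   16. ]), array([ 442. , -423.6,   16. ]), array([ 418.6, -294.3,   16. ])] [ 499.35  -349.625   16.   ]
can blob ((309.5, 275.5), 12.747649192810059) (299, 263, 22, 26)
can (array([485.3,  58.8, 148.2]), np.float64(0.3))
pin (array([416.7, 332.1,  93.6]), np.float64(4.6))
r1 (array([467.5, 326.2, 139.5]), np.float64(2.9))
r3 (array([367.9, 340.2, 120.7]), np.float64(0.8))
handle (array([472.5, -92.6, 196.2]), np.float64(0.1))
pivot (array([654.8,   7.7, 165. ]), np.float64(1.2))
[606.9  93.8 136. ] 98.43678174341137 2.0662513865908667
[568.1 -42.  152. ] 98.73196037757988 -2.619933981816426
[472.4 -92.6 197. ] 206.95344887196256 -2.638389562919647
```

Request:
jog_arm:
  commands:
    - {"dz": -0.6, "az": -0.76, "gripper": 0}
    - {"dz": -0.6, "az": -0.76, "gripper": 0}
    - {"dz": -0.6, "az": -0.76, "gripper": 0}
    - {"dx": -0.55, "dy": -0.9, "gripper": 0}
    - {"dx": -0.55, "dy": -0.9, "gripper": 0}
    - {"dx": -0.55, "dy": -0.9, "gripper": 0}
    - {"dx": -0.55, "dy": -0.9, "gripper": 0}
    - {"dx": -0.55, "dy": -0.9, "gripper": 0}
    - {"dx": -0.55, "dy": -0.9, "gripper": 0}
    - {"gripper": 0}

```text
schema error: expected keys dx, dy, dz, ax, ay, az, gripper
```

Request:
jog_arm:
  commands:
    - {"dx": 0, "dy": 0, "dz": -0.6, "ax": 0, "ay": 0, "az": -0.76, "gripper": 0}
    - {"dx": 0, "dy": 0, "dz": -0.6, "ax": 0, "ay": 0, "az": -0.76, "gripper": 0}
    - {"dx": 0, "dy": 0, "dz": -0.6, "ax": 0, "ay": 0, "az": -0.76, "gripper": 0}
    - {"dx": -0.55, "dy": -0.9, "dz": 0, "ax": 0, "ay": 0, "az": 0, "gripper": 0}
    - {"dx": -0.55, "dy": -0.9, "dz": 0, "ax": 0, "ay": 0, "az": 0, "gripper": 0}
    - {"dx": -0.55, "dy": -0.9, "dz": 0, "ax": 0, "ay": 0, "az": 0, "gripper": 0}
    - {"dx": -0.55, "dy": -0.9, "dz": 0, "ax": 0, "ay": 0, "az": 0, "gripper": 0}
    - {"dx": -0.55, "dy": -0.9, "dz": 0, "ax": 0, "ay": 0, "az": 0, "gripper": 0}
    - {"dx": -0.55, "dy": -0.9, "dz": 0, "ax": 0, "ay": 0, "az": 0, "gripper": 0}
  squeeze: 30

```text
clock: 1.27
eef_pos: [345.6, 289.8, 254.5]
eef_rot: [-3.141, -0.0, -3.141]
wrist_force: [0.8, -0.3, -0.2]
finger_gap: 93.8
finger_force: 0.0
```

Run:
```python
from h import *
c=snap('wrist','w1');s=manip.read_state();print(s['clock'],s['eef_pos'],s['eef_rot'],proj(c,[417,328,94]),proj(c,[485,58.5,150]))
```

```text
1.325 [347.24307927 286.99368245 254.46680938] [-3.14051547e+00  4.33260901e-04  3.14030778e+00] (np.float64(361.3), np.float64(291.1)) (np.float64(32.1), np.float64(395.9))
```

View pics/w1.png

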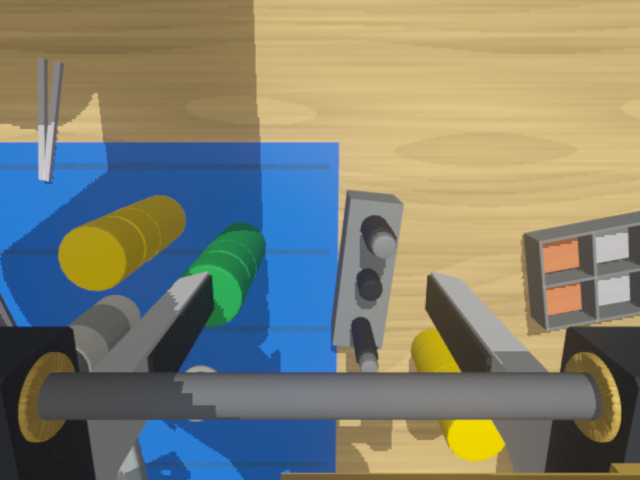

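Request:
jog_arm:
  commands:
    - {"dx": -0.5, "dy": -0.83, "dz": 0, "ax": 0, "ay": 0, "az": 0, "gripper": 0}
    - {"dx": -0.5, "dy": -0.83, "dz": 0, "ax": 0, "ay": 0, "az": 0, "gripper": 0}
    - {"dx": -0.5, "dy": -0.83, "dz": 0, "ax": 0, "ay": 0, "az": 0, "gripper": 0}
    - {"dx": -0.5, "dy": -0.83, "dz": 0, "ax": 0, "ay": 0, "az": 0, "gripper": 0}
    - {"dx": -0.5, "dy": -0.83, "dz": 0, "ax": 0, "ay": 0, "az": 0, "gripper": 0}
    - {"dx": -0.5, "dy": -0.83, "dz": 0, "ax": 0, "ay": 0, "az": 0, "gripper": 0}
    - {"dx": -0.5, "dy": -0.83, "dz": 0, "ax": 0, "ay": 0, "az": 0, "gripper": 0}
    - {"dx": 0, "dy": 0, "dz": 0, "ax": 0, "ay": 0, "az": 0, "gripper": 0}

```text
clock: 2.33
eef_pos: [485.7, 57.0, 254.0]
eef_rot: [-3.141, -0.001, 3.139]
wrist_force: [0.1, 0.0, -1.2]
finger_gap: 93.9
finger_force: 0.0
```

The wrist view shows the rack with the short pin knob at (371,287), between the driver tops at (383,243) and (369,367). I go down onto the can.

Request:
jog_arm:
  commands:
    - {"dx": 0, "dy": 0.03, "dz": 0.9, "ax": 0, "ay": 0, "az": 0, "gripper": 0}
    - {"dx": 0, "dy": 0, "dz": 0.9, "ax": 0, "ay": 0, "az": 0, "gripper": 0}
    - {"dx": 0, "dy": 0, "dz": 0.9, "ax": 0, "ay": 0, "az": 0, "gripper": 0}
    - {"dx": 0, "dy": 0, "dz": 0.6, "ax": 0, "ay": 0, "az": 0, "gripper": 0}
    - {"dx": 0, "dy": 0, "dz": 0, "ax": 0, "ay": 0, "az": 0, "gripper": 0.2}
    - {"dx": 0, "dy": 0, "dz": 0, "ax": 0, "ay": 0, "az": 0, "gripper": 0.6}
    - {"dx": 0, "dy": 0, "dz": 0, "ax": 0, "ay": 0, "az": 0, "gripper": 0.6}
    - {"dx": 0, "dy": 0, "dz": 0, "ax": 0, "ay": 0, "az": 0, "gripper": 0.6}

```text
clock: 3.32
eef_pos: [485.4, 60.0, 123.2]
eef_rot: [3.142, 0.001, -3.141]
wrist_force: [-1.1, 0.3, -0.3]
finger_gap: 56.9
finger_force: 0.0
```

Request:
jog_arm:
  commands:
    - {"dx": 0, "dy": 0, "dz": 0, "ax": 0, "ay": 0, "az": 0, "gripper": 0.7}
    - {"dx": 0, "dy": 0, "dz": 0, "ax": 0, "ay": 0, "az": 0, "gripper": 0.7}
    - {"dx": 0, "dy": 0, "dz": 0, "ax": 0, "ay": 0, "az": 0, "gripper": 0.7}

```text
clock: 3.7
eef_pos: [485.4, 59.9, 122.9]
eef_rot: [3.142, 0.001, -3.141]
wrist_force: [0.2, 1.0, 6.0]
finger_gap: 51.1
finger_force: 30.0
```

Request:
jog_arm:
  commands:
    - {"dx": 0, "dy": 0, "dz": -0.4, "ax": 0, "ay": 0, "az": 0, "gripper": 0.7}
    - {"dx": 0, "dy": 0, "dz": -0.8, "ax": 0, "ay": 0, "az": 0, "gripper": 0.7}
    - {"dx": 0, "dy": 0, "dz": -0.8, "ax": 0, "ay": 0, "az": 0, "gripper": 0.7}
    - {"dx": 0, "dy": 0, "dz": -0.8, "ax": 0, "ay": 0, "az": 0, "gripper": 0.7}
    - {"dx": 0, "dy": 0, "dz": -0.8, "ax": 0, "ay": 0, "az": 0, "gripper": 0.7}
    - {"dx": 0, "dy": 0, "dz": -0.8, "ax": 0, "ay": 0, "az": 0, "gripper": 0.7}
    - {"dx": 0, "dy": 0, "dz": -0.8, "ax": 0, "ay": 0, "az": 0, "gripper": 0.7}
    - {"dx": 0, "dy": 0, "dz": -0.4, "ax": 0, "ay": 0, "az": 0, "gripper": 0.7}
    - {"dx": 0, "dy": 0, "dz": 0, "ax": 0, "ay": 0, "az": 0, "gripper": 0.7}

```text
clock: 4.82
eef_pos: [485.2, 59.9, 347.0]
eef_rot: [3.142, 0.001, -3.142]
wrist_force: [0.1, -0.0, -1.7]
finger_gap: 50.7
finger_force: 30.0
```

Request:
jog_arm:
  commands:
    - {"dx": 0, "dy": -0.4, "dz": 0, "ax": 0, "ay": 0, "az": 0, "gripper": 0.7}
    - {"dx": 0, "dy": -0.8, "dz": 0, "ax": 0, "ay": 0, "az": 0, "gripper": 0.7}
    - {"dx": 0, "dy": -1, "dz": 0, "ax": 0, "ay": 0, "az": 0, "gripper": 0.7}
    - {"dx": 0, "dy": -1, "dz": 0, "ax": 0, "ay": 0, "az": 0, "gripper": 0.7}
    - {"dx": 0, "dy": -1, "dz": 0, "ax": 0, "ay": 0, "az": 0, "gripper": 0.7}
    - {"dx": 0, "dy": -1, "dz": 0, "ax": 0, "ay": 0, "az": 0, "gripper": 0.7}
    - {"dx": 0, "dy": -1, "dz": 0, "ax": 0, "ay": 0, "az": 0, "gripper": 0.7}
    - {"dx": -0.1, "dy": -1, "dz": 0, "ax": 0, "ay": 0, "az": 0, "gripper": 0.7}
    - {"dx": -0.1, "dy": -1, "dz": 0, "ax": 0, "ay": 0, "az": 0, "gripper": 0.7}
    - {"dx": -0.15, "dy": -1, "dz": 0, "ax": 0, "ay": 0, "az": 0, "gripper": 0.7}

```text
clock: 6.08
eef_pos: [498.3, -310.3, 345.3]
eef_rot: [3.141, -0.002, 3.141]
wrist_force: [1.0, -0.3, -1.7]
finger_gap: 50.6
finger_force: 30.0
```

Request:
jog_arm:
  commands:
    - {"dx": 0, "dy": -0.7, "dz": 0, "ax": 0, "ay": 0, "az": 0, "gripper": 0.7}
    - {"dx": 0, "dy": -0.35, "dz": 0, "ax": 0, "ay": 0, "az": 0, "gripper": 0.7}
    - {"dx": 0, "dy": 0, "dz": 0, "ax": 0, "ay": 0, "az": 0, "gripper": 0.7}

```text
clock: 6.45
eef_pos: [498.7, -350.7, 345.7]
eef_rot: [3.141, -0.001, 3.141]
wrist_force: [0.4, 0.7, -1.9]
finger_gap: 50.5
finger_force: 30.0
```

Run:
```python
from h import *
s=manip.read_state();print(s['clock'],s['eef_pos'],s['eef_rot'],s['joints'])
c=snap('top','t2');snap('scene','s2');snap('wrist','w2')
hsv=cv2.cvtColor(load('w2')['image'],cv2.COLOR_RGB2HSV)
cv2.imwrite('pics/v2.png',np.hstack([cv2.resize(load(k)['image'],(400,300)) for k in('s2','w2')])[:,:,::-1])
w=load('w1')
for p in[(371,287),(383,243),(369,367)]:print(plane(w,*p,96))
print(two(w,(371,287),load('top0'),(199.5,306.5)))
```

```text
6.45 [ 498.72236731 -350.67809366  345.69130888] [ 3.14072991e+00 -1.05429315e-03  3.14071622e+00] [-6.72916403e-01  3.87560061e-01  1.03578976e+00  1.89694680e-05
  1.71960501e+00 -2.24283305e+00]
[412.3 336.3  96. ]
[371.9 345.5  96. ]
[491.6 336.7  96. ]
(array([417.1, 335.9,  80.5]), np.float64(5.1))
```

View pics/v2.png

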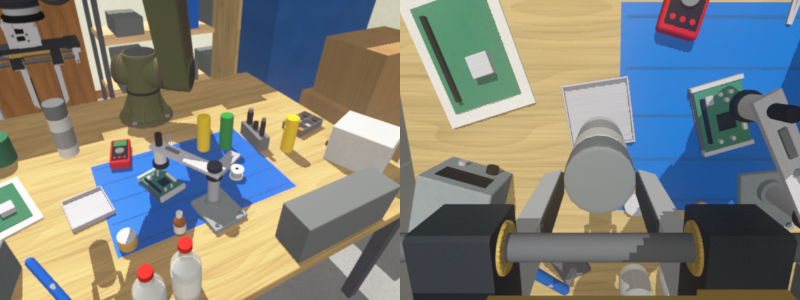

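Run:
```python
from h import *
w=load('w2');s=load('scene0')
for p in [[556.3,-274.5,16],[580.5,-406.1,16],[442,-423.6,16],[418.6,-294.3,16]]: print(proj(w,p),proj(s,p))
for p in [(99,330),(161,302),(183,333),(119,368)]: print(plane(s,*p,16))
for p in [(259,136),(365,123),(378,224)]: print(plane(w,*p,16))
```

```text
(np.float64(377.7), np.float64(231.1)) (np.float64(186.4), np.float64(336.2))
(np.float64(274.4), np.float64(249.4)) (np.float64(115.2), np.float64(371.1))
(np.float64(257.0), np.float64(138.7)) (np.float64(96.9), np.float64(322.4))
(np.float64(365.0), np.float64(118.6)) (np.float64(161.5), np.float64(294.7))
[ 465. -422.   16.]
[ 440.2 -299.6   16. ]
[ 545.3 -278.4   16. ]
[ 576.5 -399.3   16. ]
[ 438.8 -421.1   16. ]
[ 423.7 -294.1   16. ]
[ 547.1 -274.5   16. ]
```

The wrist view agrees with the top view on the tray corners, giving its centre near (499,-349) mm. The can hangs upright above it, so I lower it.

Request:
jog_arm:
  commands:
    - {"dx": 0, "dy": 0, "dz": 0.5, "ax": 0, "ay": 0, "az": 0, "gripper": 0.7}
    - {"dx": 0, "dy": 0, "dz": 1, "ax": 0, "ay": 0, "az": 0, "gripper": 0.7}
    - {"dx": 0, "dy": 0, "dz": 1, "ax": 0, "ay": 0, "az": 0, "gripper": 0.7}
    - {"dx": 0, "dy": 0, "dz": 1, "ax": 0, "ay": 0, "az": 0, "gripper": 0.7}
    - {"dx": 0, "dy": 0, "dz": 0.9, "ax": 0, "ay": 0, "az": 0, "gripper": 0.7}
    - {"dx": 0, "dy": 0, "dz": 0.5, "ax": 0, "ay": 0, "az": 0, "gripper": 0.7}
    - {"dx": 0, "dy": 0, "dz": 0.25, "ax": 0, "ay": 0, "az": 0, "gripper": 0.7}
    - {"dx": 0, "dy": 0, "dz": 0.2, "ax": 0, "ay": 0, "az": 0, "gripper": 0.7}
    - {"dx": 0, "dy": 0, "dz": 0, "ax": 0, "ay": 0, "az": 0, "gripper": 0.7}

```text
clock: 7.72
eef_pos: [499.3, -350.0, 132.7]
eef_rot: [-3.142, 0.0, -3.141]
wrist_force: [-0.2, -0.8, -1.5]
finger_gap: 51.0
finger_force: 30.0
```

Request:
jog_arm:
  commands:
    - {"dx": 0, "dy": 0, "dz": 0.07, "ax": 0, "ay": 0, "az": 0, "gripper": 0.7}
    - {"dx": 0, "dy": 0, "dz": 0.05, "ax": 0, "ay": 0, "az": 0, "gripper": 0.7}
    - {"dx": 0, "dy": 0, "dz": 0, "ax": 0, "ay": 0, "az": 0, "gripper": 0.7}

```text
clock: 8.1
eef_pos: [499.2, -350.1, 127.8]
eef_rot: [-3.142, 0.0, -3.141]
wrist_force: [-0.0, -0.0, -2.1]
finger_gap: 50.9
finger_force: 30.0
```

Request:
jog_arm:
  commands:
    - {"dx": 0, "dy": 0, "dz": 0.04, "ax": 0, "ay": 0, "az": 0, "gripper": 0.7}
    - {"dx": 0, "dy": 0, "dz": 0, "ax": 0, "ay": 0, "az": 0, "gripper": 0.7}

```text
clock: 8.35
eef_pos: [499.5, -350.3, 127.0]
eef_rot: [-3.141, 0.001, -3.141]
wrist_force: [-0.2, 1.2, 5.1]
finger_gap: 50.3
finger_force: 30.0
```

Request:
jog_arm:
  commands:
    - {"dx": 0, "dy": 0, "dz": 0, "ax": 0, "ay": 0, "az": 0, "gripper": 0.4}
    - {"dx": 0, "dy": 0, "dz": 0, "ax": 0, "ay": 0, "az": 0, "gripper": 0}
    - {"dx": 0, "dy": 0, "dz": 0, "ax": 0, "ay": 0, "az": 0, "gripper": 0}
    - {"dx": 0, "dy": 0, "dz": 0, "ax": 0, "ay": 0, "az": 0, "gripper": 0}
    - {"dx": 0, "dy": 0, "dz": 0, "ax": 0, "ay": 0, "az": 0, "gripper": 0}
    - {"dx": 0, "dy": 0, "dz": -0.5, "ax": 0, "ay": 0, "az": 0, "gripper": 0}
    - {"dx": 0, "dy": 0, "dz": -1, "ax": 0, "ay": 0, "az": 0, "gripper": 0}
    - {"dx": 0, "dy": 0, "dz": -1, "ax": 0, "ay": 0, "az": 0, "gripper": 0}
    - {"dx": 0, "dy": 0, "dz": -1, "ax": 0, "ay": 0, "az": 0, "gripper": 0}
    - {"dx": 0, "dy": 0, "dz": 0, "ax": 0, "ay": 0, "az": 0, "gripper": 0}

```text
clock: 9.6
eef_pos: [499.9, -350.7, 269.4]
eef_rot: [-3.138, 0.004, -3.141]
wrist_force: [-1.0, -0.6, -0.3]
finger_gap: 94.0
finger_force: 0.0
```

Run:
```python
from h import *
s=manip.read_state();print(s['clock'],s['eef_pos'],s['joints'])
c=snap('wrist','w3');t=snap('top','t3');g=snap('scene','s3')
a=cv2.resize(g['image'][180:420,40:360],(400,300));b=cv2.resize(t['image'][160:340,290:530],(400,300))
cv2.imwrite('pics/v3.png',np.vstack([np.hstack([a,b]),np.hstack([cv2.resize(c['image'],(400,300)),a])])[:,:,::-1])
```

```text
9.6 [ 499.89800564 -350.67621637  269.4377678 ] [-6.71683722e-01  3.90290847e-01  1.20205072e+00 -3.96035348e-05
  1.54369763e+00 -2.24264446e+00]
```

View pics/v3.png

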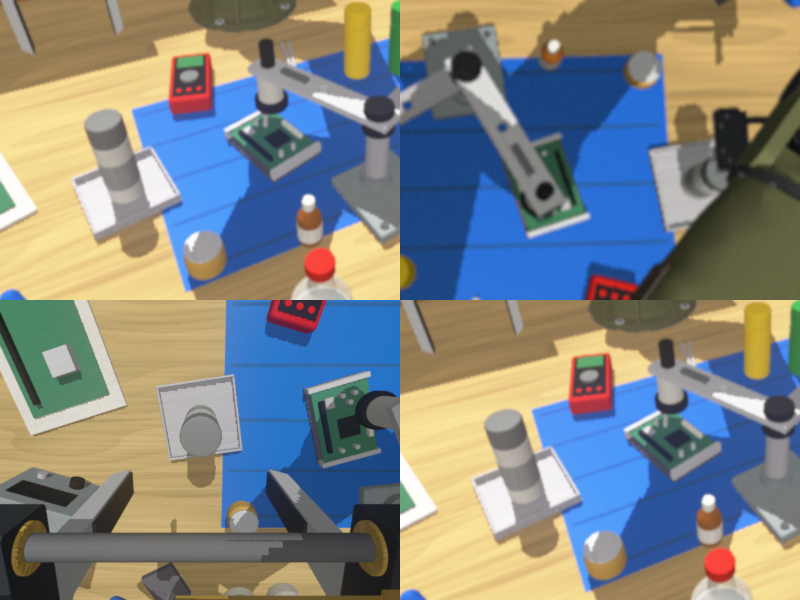

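The can stands upright at the tray's centre, bottom-left wrist panel about (200,435). The boom and camera are unmoved. Next is the handle.

Request:
jog_arm:
  commands:
    - {"dx": 0.1, "dy": 0.4, "dz": 0, "ax": 0, "ay": 0, "az": 0, "gripper": 0}
    - {"dx": 0.1, "dy": 0.9, "dz": 0, "ax": 0, "ay": 0, "az": 0, "gripper": 0}
    - {"dx": 0.1, "dy": 1, "dz": 0, "ax": 0, "ay": 0, "az": 0, "gripper": 0}
    - {"dx": 0.1, "dy": 1, "dz": 0, "ax": 0, "ay": 0, "az": 0, "gripper": 0}
    - {"dx": 0.1, "dy": 1, "dz": 0, "ax": 0, "ay": 0, "az": 0, "gripper": 0}
    - {"dx": 0.1, "dy": 1, "dz": 0, "ax": 0, "ay": 0, "az": 0, "gripper": 0}
    - {"dx": 0.1, "dy": 0.8, "dz": 0, "ax": 0, "ay": 0, "az": 0, "gripper": 0}
    - {"dx": 0, "dy": 0.34, "dz": 0, "ax": 0, "ay": 0, "az": 0, "gripper": 0}
    - {"dx": 0, "dy": 0, "dz": 0, "ax": 0, "ay": 0, "az": -1, "gripper": 0}
    - {"dx": 0, "dy": 0, "dz": 0, "ax": 0, "ay": 0, "az": -1, "gripper": 0}

```text
clock: 11.0
eef_pos: [471.2, -92.9, 265.4]
eef_rot: [3.141, -0.001, -2.787]
wrist_force: [0.2, -0.5, -0.2]
finger_gap: 93.9
finger_force: 0.0
```

Request:
jog_arm:
  commands:
    - {"dx": 0, "dy": 0, "dz": 0.5, "ax": 0, "ay": 0, "az": 0, "gripper": 0}
    - {"dx": 0, "dy": 0, "dz": 0, "ax": 0, "ay": 0, "az": 0, "gripper": 0}

```text
clock: 11.25
eef_pos: [470.6, -92.9, 244.6]
eef_rot: [3.14, -0.003, -2.793]
wrist_force: [-1.0, 0.2, -0.3]
finger_gap: 94.1
finger_force: 0.0
```

Run:
```python
from h import *
s=manip.read_state();print(s['clock'],s['eef_pos'],s['eef_rot'],s['joints'])
c=snap('wrist','w4');print(proj(c,[472,-93,197]),proj(c,[655,8,168]),proj(c,[607,95,136]),proj(c,[568,-42,152]))
# dark blob of handle/bar holes need view
cv2.imwrite('pics/w4b.png',c['image'][:,:,::-1])
```

```text
11.25 [470.62813724 -92.85252505 244.62436143] [ 3.13980487e+00 -2.69471920e-03 -2.79313568e+00] [-2.71097947e-01  1.00017960e-01  1.61575783e+00 -1.10351612e-04
  1.42904886e+00 -2.19033307e+00]
(np.float64(317.0), np.float64(250.7)) (np.float64(359.0), np.float64(494.2)) (np.float64(471.8), np.float64(447.8)) (np.float64(337.3), np.float64(370.1))
```

View pics/w4b.png

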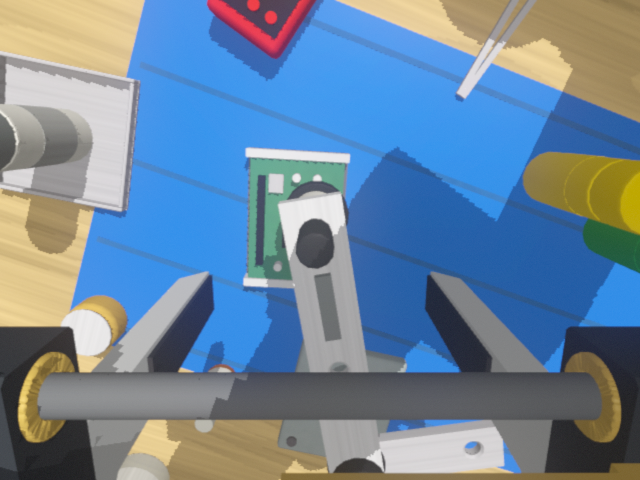

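The wrist view confirms the handle top at (317,251) and the bracket hole at (473,447). Both are within about 1 px of prediction. I descend and grip softly.

Request:
jog_arm:
  commands:
    - {"dx": 0, "dy": 0, "dz": 0.7, "ax": 0, "ay": 0, "az": 0, "gripper": 0}
    - {"dx": 0, "dy": 0, "dz": 0.7, "ax": 0, "ay": 0, "az": 0, "gripper": 0.3}
    - {"dx": 0, "dy": 0, "dz": 0.47, "ax": 0, "ay": 0, "az": 0, "gripper": 0.6}
    - {"dx": 0, "dy": 0, "dz": 0, "ax": 0, "ay": 0, "az": 0, "gripper": 0.9}
    - {"dx": 0, "dy": 0, "dz": 0, "ax": 0, "ay": 0, "az": 0, "gripper": 0.9}
    - {"dx": 0, "dy": 0, "dz": 0, "ax": 0, "ay": 0, "az": 0, "gripper": 0.9}
    - {"dx": 0, "dy": 0, "dz": 0, "ax": 0, "ay": 0, "az": 0, "gripper": 0.9}
    - {"dx": 0, "dy": 0, "dz": 0, "ax": 0, "ay": 0, "az": 0, "gripper": 0.9}
    - {"dx": 0, "dy": 0, "dz": 0, "ax": 0, "ay": 0, "az": 0, "gripper": 0.9}
  squeeze: 6

```text
clock: 12.42
eef_pos: [471.2, -92.6, 171.5]
eef_rot: [-3.141, 0.0, -2.792]
wrist_force: [-0.7, -0.3, 0.0]
finger_gap: 23.0
finger_force: 6.0
```

Request:
jog_arm:
  commands:
    - {"dx": 0.035, "dy": 0.273, "dz": 0, "ax": 0, "ay": 0, "az": 0.3, "gripper": 0.9}
    - {"dx": 0.055, "dy": 0.547, "dz": 0, "ax": 0, "ay": 0, "az": 0.6, "gripper": 0.9}
    - {"dx": 0.055, "dy": 0.547, "dz": 0, "ax": 0, "ay": 0, "az": 0.6, "gripper": 0.9}
    - {"dx": 0.055, "dy": 0.547, "dz": 0, "ax": 0, "ay": 0, "az": 0.6, "gripper": 0.9}
    - {"dx": 0.055, "dy": 0.547, "dz": 0, "ax": 0, "ay": 0, "az": 0.6, "gripper": 0.9}
    - {"dx": 0.055, "dy": 0.547, "dz": 0, "ax": 0, "ay": 0, "az": 0.6, "gripper": 0.9}
    - {"dx": 0.055, "dy": 0.547, "dz": 0, "ax": 0, "ay": 0, "az": 0.6, "gripper": 0.9}
    - {"dx": 0, "dy": 0, "dz": 0, "ax": 0, "ay": 0, "az": 0, "gripper": 0.9}

```text
clock: 13.42
eef_pos: [449.0, 46.9, 171.5]
eef_rot: [3.141, 0.001, 2.811]
wrist_force: [2.0, -0.9, 1.1]
finger_gap: 23.6
finger_force: 6.0
```

Request:
jog_arm:
  commands:
    - {"dx": 0.055, "dy": 0.547, "dz": 0, "ax": 0, "ay": 0, "az": 0.6, "gripper": 0.9}
    - {"dx": 0.055, "dy": 0.547, "dz": 0, "ax": 0, "ay": 0, "az": 0.6, "gripper": 0.9}
    - {"dx": 0.055, "dy": 0.547, "dz": 0, "ax": 0, "ay": 0, "az": 0.6, "gripper": 0.9}
    - {"dx": 0.055, "dy": 0.547, "dz": 0, "ax": 0, "ay": 0, "az": 0.6, "gripper": 0.9}
    - {"dx": 0.055, "dy": 0.547, "dz": 0, "ax": 0, "ay": 0, "az": 0.6, "gripper": 0.9}
    - {"dx": 0.055, "dy": 0.547, "dz": 0, "ax": 0, "ay": 0, "az": 0.6, "gripper": 0.9}
    - {"dx": 0.035, "dy": 0.273, "dz": 0, "ax": 0, "ay": 0, "az": 0.3, "gripper": 0.9}
    - {"dx": 0, "dy": 0, "dz": 0, "ax": 0, "ay": 0, "az": 0, "gripper": 0.9}

```text
clock: 14.42
eef_pos: [518.6, 167.6, 171.5]
eef_rot: [3.141, -0.0, 2.131]
wrist_force: [1.0, 0.7, 2.7]
finger_gap: 23.0
finger_force: 6.0
```

Request:
jog_arm:
  commands:
    - {"dx": 0.035, "dy": 0.273, "dz": 0, "ax": 0, "ay": 0, "az": 0.3, "gripper": 0.9}
    - {"dx": 0.035, "dy": 0.273, "dz": 0, "ax": 0, "ay": 0, "az": 0.3, "gripper": 0.9}
    - {"dx": 0.035, "dy": 0.273, "dz": 0, "ax": 0, "ay": 0, "az": 0.3, "gripper": 0.9}
    - {"dx": 0.019, "dy": 0.136, "dz": 0, "ax": 0, "ay": 0, "az": 0.15, "gripper": 0.9}
    - {"dx": 0, "dy": 0, "dz": 0, "ax": 0, "ay": 0, "az": 0, "gripper": 0.9}

```text
clock: 15.05
eef_pos: [549.6, 189.8, 171.5]
eef_rot: [3.141, 0.0, 1.947]
wrist_force: [0.9, 0.6, 3.4]
finger_gap: 23.4
finger_force: 6.0
```

Request:
jog_arm:
  commands:
    - {"dx": 0.02, "dy": 0.09, "dz": 0, "ax": 0, "ay": 0, "az": 0.1, "gripper": 0.9}
    - {"dx": 0.02, "dy": 0.09, "dz": 0, "ax": 0, "ay": 0, "az": 0.1, "gripper": 0.9}
    - {"dx": 0, "dy": 0, "dz": 0, "ax": 0, "ay": 0, "az": 0, "gripper": 0.9}

```text
clock: 15.42
eef_pos: [555.5, 193.7, 171.3]
eef_rot: [-3.14, 0.001, 1.911]
wrist_force: [-2.4, -4.7, 5.3]
finger_gap: 23.2
finger_force: 6.0
```

Request:
jog_arm:
  commands:
    - {"dx": 0.015, "dy": 0.08, "dz": 0, "ax": 0, "ay": 0, "az": 0, "gripper": 0.9}
    - {"dx": 0, "dy": 0, "dz": 0, "ax": 0, "ay": 0, "az": 0, "gripper": 0.9}
    - {"dx": 0, "dy": 0, "dz": 0, "ax": 0, "ay": 0, "az": 0, "gripper": 0.9}

```text
clock: 15.8
eef_pos: [557.2, 195.0, 171.1]
eef_rot: [-3.138, 0.0, 1.911]
wrist_force: [-10.3, -7.4, 7.7]
finger_gap: 27.0
finger_force: 6.0
```

The force rises and the gap widens, so the arm is against its stop. I back off a little, release and rise.

Request:
jog_arm:
  commands:
    - {"dx": -0.01, "dy": -0.08, "dz": 0, "ax": 0, "ay": 0, "az": 0, "gripper": 0.9}
    - {"dx": 0, "dy": 0, "dz": 0, "ax": 0, "ay": 0, "az": 0, "gripper": 0.4}
    - {"dx": 0, "dy": 0, "dz": 0, "ax": 0, "ay": 0, "az": 0, "gripper": 0.4}
    - {"dx": 0, "dy": 0, "dz": 0, "ax": 0, "ay": 0, "az": 0, "gripper": 0.4}
    - {"dx": 0, "dy": 0, "dz": -0.5, "ax": 0, "ay": 0, "az": 0, "gripper": 0.4}
    - {"dx": 0, "dy": 0, "dz": -1, "ax": 0, "ay": 0, "az": 0, "gripper": 0.4}
    - {"dx": 0, "dy": 0, "dz": -1, "ax": 0, "ay": 0, "az": 0, "gripper": 0.4}
    - {"dx": 0, "dy": 0, "dz": -1, "ax": 0, "ay": 0, "az": 0, "gripper": 0.4}
    - {"dx": 0, "dy": 0, "dz": 0, "ax": 0, "ay": 0, "az": 0, "gripper": 0.4}

```text
clock: 16.92
eef_pos: [556.3, 194.6, 314.4]
eef_rot: [3.136, 0.0, 1.911]
wrist_force: [0.1, 0.8, -0.0]
finger_gap: 56.8
finger_force: 0.0
```

Run:
```python
from h import *
s=manip.read_state();print(s['clock'],s['eef_pos'],s['eef_rot'],s['joints'])
c=snap('wrist','w5');t=snap('top','t5');g=snap('scene','s5')
print(proj(c,[655,8,168]),proj(c,[607,94,152]),proj(c,[555,192,197]))
a=cv2.resize(g['image'][180:330,300:500],(400,300));b=cv2.resize(t['image'][160:280,230:390],(400,300))
cv2.imwrite('pics/v5.png',np.vstack([np.hstack([a,b]),np.hstack([cv2.resize(c['image'],(400,300)),cv2.resize(c['image'][300:480,200:440],(400,300))])])[:,:,::-1])
```

```text
16.925 [556.31256744 194.63378193 314.41897137] [3.13627679e+00 2.74046715e-04 1.91133047e+00] [ 2.74375418e-01  3.30217256e-01  1.18177907e+00  7.81009463e-05
  1.62427397e+00 -6.61550681e-02]
(np.float64(351.4), np.float64(433.7)) (np.float64(334.0), np.float64(331.5)) (np.float64(316.0), np.float64(226.4))
```

View pics/v5.png

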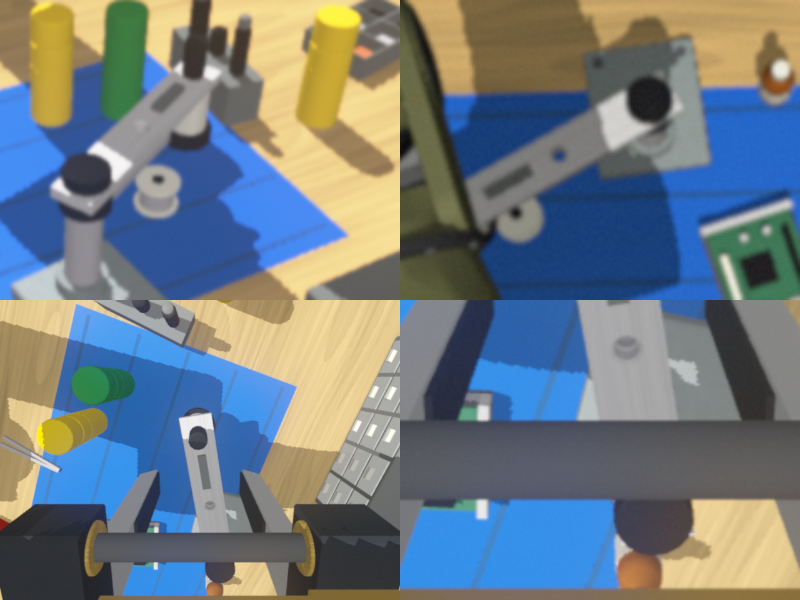

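The arm is home: its bar covers the bracket, and the hole is at top-view (293.2,222), wrist (336,329). Next I turn and go above the pin.

Request:
jog_arm:
  commands:
    - {"dx": 0, "dy": 0, "dz": 0, "ax": 0, "ay": 0, "az": -0.9, "gripper": 0.2}
    - {"dx": 0, "dy": 0, "dz": 0, "ax": 0, "ay": 0, "az": -0.9, "gripper": 0.2}
    - {"dx": 0, "dy": 0, "dz": 0, "ax": 0, "ay": 0, "az": -0.9, "gripper": 0.2}
    - {"dx": 0, "dy": 0, "dz": 0, "ax": 0, "ay": 0, "az": -0.9, "gripper": 0.2}
    - {"dx": 0, "dy": 0, "dz": 0, "ax": 0, "ay": 0, "az": -0.9, "gripper": 0.2}
    - {"dx": 0, "dy": 0, "dz": 0, "ax": 0, "ay": 0, "az": -0.9, "gripper": 0.2}
    - {"dx": 0, "dy": 0, "dz": 0, "ax": 0, "ay": 0, "az": -0.85, "gripper": 0.2}
    - {"dx": 0, "dy": 0, "dz": 0, "ax": 0, "ay": 0, "az": 0, "gripper": 0.2}

```text
clock: 18.08
eef_pos: [555.4, 194.3, 310.1]
eef_rot: [-3.141, -0.002, 3.001]
wrist_force: [0.3, -0.6, 0.4]
finger_gap: 75.1
finger_force: 0.0
```

Request:
jog_arm:
  commands:
    - {"dx": 0.78, "dy": 0.59, "dz": 0, "ax": 0, "ay": 0, "az": 0, "gripper": 0.2}
    - {"dx": 0.78, "dy": 0.59, "dz": 0, "ax": 0, "ay": 0, "az": 0, "gripper": 0.2}
    - {"dx": 0.78, "dy": 0.59, "dz": 0, "ax": 0, "ay": 0, "az": 0, "gripper": 0.2}
    - {"dx": 0.78, "dy": 0.59, "dz": 0, "ax": 0, "ay": 0, "az": 0, "gripper": 0.2}
    - {"dx": 0.78, "dy": 0.59, "dz": 0, "ax": 0, "ay": 0, "az": 0, "gripper": 0.2}
    - {"dx": 0, "dy": 0, "dz": 0.9, "ax": 0, "ay": 0, "az": 0, "gripper": 0.2}
    - {"dx": 0, "dy": 0, "dz": 0.9, "ax": 0, "ay": 0, "az": 0, "gripper": 0.2}
    - {"dx": 0, "dy": 0, "dz": 0.9, "ax": 0, "ay": 0, "az": 0, "gripper": 0.2}
    - {"dx": 0, "dy": 0, "dz": 0.6, "ax": 0, "ay": 0, "az": 0, "gripper": 0.2}
    - {"dx": 0, "dy": 0, "dz": 0, "ax": 0, "ay": 0, "az": 0, "gripper": 0.2}

```text
clock: 19.32
eef_pos: [416.7, 332.3, 177.6]
eef_rot: [-3.139, -0.003, 2.999]
wrist_force: [0.5, 0.4, -0.2]
finger_gap: 75.4
finger_force: 0.0
```

Run:
```python
from h import *
s=manip.read_state();print(s['clock'],s['eef_pos'],s['eef_rot'],s['joints'])
c=snap('wrist','w6');print(proj(c,[417.5,333,96]))
t=load('t5');w=load('w5')
print('hole',two(t,(293.2,222),w,(336.2,328.8)),plane(t,293.2,222,152),plane(w,336.2,328.8,152),plane(load('w4'),473,447,136))
```

```text
19.325 [416.67622818 332.33606095 177.58369734] [-3.13903262e+00 -2.79011038e-03  2.99908897e+00] [ 6.04534235e-01  2.68575963e-01  1.57292265e+00  1.81218537e-05
  1.30388062e+00 -8.23766788e-01]
(np.float64(320.1), np.float64(236.5))
hole (array([608.1,  95.3, 147.6]), np.float64(1.5)) [606.5  94.9 152. ] [608.   97.2 152. ] [606.   95.6 136. ]
```

View pics/w6.png

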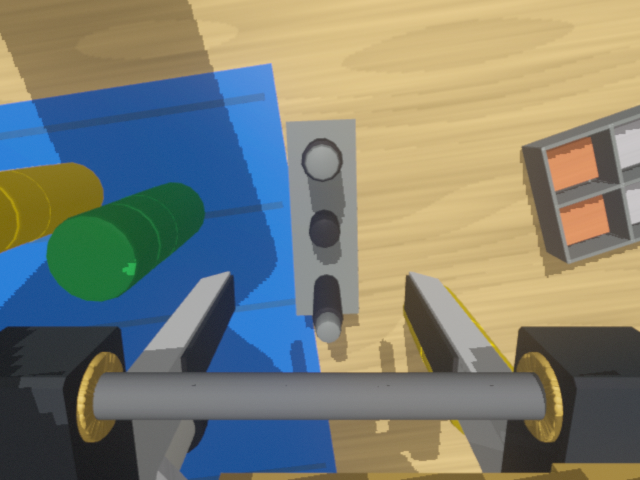

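The wrist view shows the pin knob at about (324,231), between the slim driver's top at (328,326) and the thick driver's top at (322,160). The rack is squarely aligned with the gripper.

Run:
```python
from h import *
c=load('w6');g=cv2.cvtColor(c['image'],cv2.COLOR_RGB2GRAY)
m=np.zeros_like(g);m[200:255,300:350]=(g[200:255,300:350]<62)
cs,_=cv2.findContours(m,cv2.RETR_EXTERNAL,cv2.CHAIN_APPROX_NONE);k=max(cs,key=cv2.contourArea);print(cv2.boundingRect(k),cv2.minEnclosingCircle(k))
for v in(228,230,232,234):print(plane(c,324,v,96))
s=load('scene0')
print(two(c,(324,231),s,(409.5,195)),two(c,(324,231),load('top0'),(199.5,306.5)))
for z,p in((142,(328,326)),(130,(322,160))):print(plane(c,*p,z))
```

```text
(310, 210, 29, 37) ((323.5, 228.07142639160156), 18.133676528930664)
[412.  336.5  96. ]
[413.4 336.3  96. ]
[414.7 336.1  96. ]
[416.1 335.9  96. ]
(array([415.1, 336.2,  92. ]), np.float64(0.2)) (array([417.4, 335. ,  77.3]), np.float64(2.5))
[461.4 331.5 142. ]
[364.5 341.7 130. ]
```

Request:
jog_arm:
  commands:
    - {"dx": 0.06, "dy": 0.09, "dz": 0.8, "ax": 0, "ay": 0, "az": 0, "gripper": 0.3}
    - {"dx": 0, "dy": 0, "dz": 0.8, "ax": 0, "ay": 0, "az": 0, "gripper": 0.4}
    - {"dx": 0, "dy": 0, "dz": 0.7, "ax": 0, "ay": 0, "az": 0, "gripper": 0.5}
    - {"dx": 0, "dy": 0, "dz": 0.36, "ax": 0, "ay": 0, "az": 0, "gripper": 0.5}
    - {"dx": 0, "dy": 0, "dz": 0, "ax": 0, "ay": 0, "az": 0, "gripper": 0.6}
    - {"dx": 0, "dy": 0, "dz": 0, "ax": 0, "ay": 0, "az": 0, "gripper": 0.9}
    - {"dx": 0, "dy": 0, "dz": 0, "ax": 0, "ay": 0, "az": 0, "gripper": 0.9}
    - {"dx": 0, "dy": 0, "dz": 0, "ax": 0, "ay": 0, "az": 0, "gripper": 0.9}
    - {"dx": 0, "dy": 0, "dz": 0, "ax": 0, "ay": 0, "az": 0, "gripper": 0.9}
  squeeze: 12

```text
clock: 20.5
eef_pos: [415.8, 336.8, 73.4]
eef_rot: [3.141, 0.001, 3.002]
wrist_force: [-0.6, -1.6, 3.3]
finger_gap: 9.4
finger_force: 2.3
```

The gap reached 9.4 mm, the commanded closure limit, so the knob isn't between the pads. I record the views, open, rise and look.

Run:
```python
from h import *
snap('wrist','w7');snap('scene','s7');print(manip.read_state()['eef_pos'])
```

```text
[415.82633932 336.75714901  73.40832553]
```

Request:
jog_arm:
  commands:
    - {"dx": 0, "dy": 0, "dz": 0, "ax": 0, "ay": 0, "az": 0, "gripper": 0.4}
    - {"dx": 0, "dy": 0, "dz": 0, "ax": 0, "ay": 0, "az": 0, "gripper": 0.4}
    - {"dx": 0, "dy": 0, "dz": 0, "ax": 0, "ay": 0, "az": 0, "gripper": 0.4}
    - {"dx": 0, "dy": 0, "dz": -0.5, "ax": 0, "ay": 0, "az": 0, "gripper": 0.4}
    - {"dx": 0, "dy": 0, "dz": -1, "ax": 0, "ay": 0, "az": 0, "gripper": 0.4}
    - {"dx": 0, "dy": 0, "dz": -1, "ax": 0, "ay": 0, "az": 0, "gripper": 0.3}
    - {"dx": 0, "dy": 0, "dz": 0, "ax": 0, "ay": 0, "az": 0, "gripper": 0.2}
    - {"dx": 0, "dy": 0, "dz": 0, "ax": 0, "ay": 0, "az": 0, "gripper": 0.2}

```text
clock: 21.6
eef_pos: [415.2, 336.4, 171.8]
eef_rot: [-3.14, -0.001, 3.002]
wrist_force: [0.6, 0.4, -0.6]
finger_gap: 74.9
finger_force: 0.0
```

Run:
```python
from h import *
a=load('w7');b=snap('wrist','w8');d=load('s7');e=snap('scene','s8');s=manip.read_state();print(s['eef_pos'],s['eef_rot'])
R=lambda im:cv2.resize(im,(400,300),interpolation=cv2.INTER_CUBIC)
cv2.imwrite('pics/v8.png',np.vstack([np.hstack([R(a['image'][100:385,130:510]),R(b['image'][100:385,130:510])]),np.hstack([R(d['image'][150:255,360:500]),R(e['image'][150:255,360:500])])])[:,:,::-1])
```

```text
[415.10337236 336.39879542 171.48386734] [-3.13988218e+00 -1.81904835e-03  3.00208641e+00]
```

View pics/v8.png

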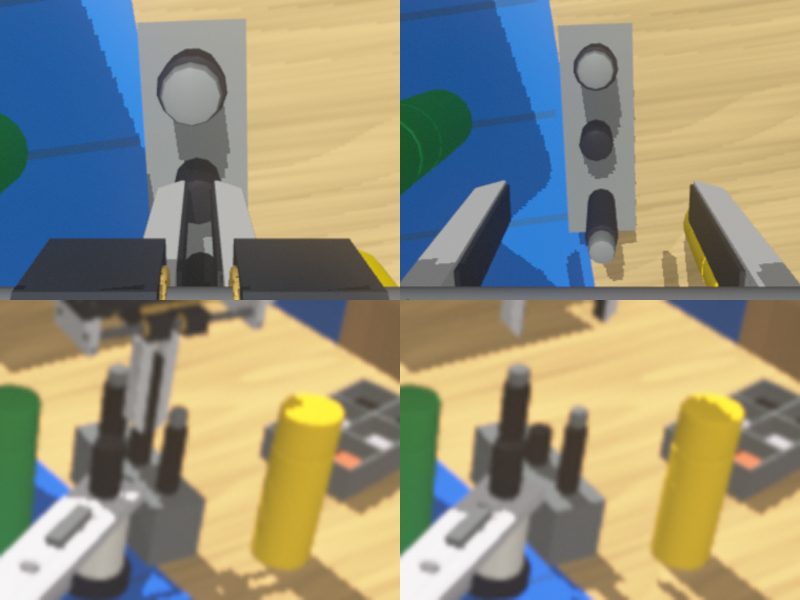

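The pin is still in the rack (right panel, (596,140)) and the fingers closed on its +x side. I compute the offset from these pixels.

Run:
```python
from h import *
w7=load('w7');w8=load('w8');w6=load('w6')
print('tips',proj(w7,[415.8,336.8,65.4]),plane(w7,320,272,65.4),plane(w7,320,272,73),'TCP',proj(w7,[415.8,336.8,73.4]))
q=lambda x,y:(130+x*.95,100+y*.95)
k8=q(196,142);print('w8 knob',k8,plane(w8,*k8,96)) # right panel minus 400
print('w7 knob top edge',q(198,158),plane(w7,*q(198,158),96),plane(w7,*q(198,158),60))
print('fit w6/w8',two(w6,(324,232),w8,k8))
for c in(w6,w7,w8):print(np.round(ray(c,320,240)[0],1))
for n,z,p7,p8 in(('r3',130,(190,92),(195,70)),):print(n,plane(w7,*q(*p7),z),plane(w8,*q(*p8),z), two(w7,q(*p7),w8,q(*p8)))
# scene, e crop scale .35
p=lambda x,y:(360+x*.35,150+y*.35)
for n,(a,b) in dict(pin=((196,142),(140,130)),r1=((201,245),(177,113)),r3=((195,70),(119,73))).items():
    print(n,two(w8,q(a,b),load('s8'),p(*{'pin':(140,130),'r1':(177,113),'r3':(119,73)}[n])))
```

```text
tips (np.float64(318.5), np.float64(270.1)) [416.9 337.4  65.4] [414.4 337.7  73. ] TCP (np.float64(318.5), np.float64(275.3))
w8 knob (316.2, 234.9) [413.2 335.   96. ]
w7 knob top edge (318.1, 250.1) [396.5 339.4  96. ] [406.8 337.8  60. ]
fit w6/w8 (array([407. , 336.5, 124.6]), np.float64(1.8))
[346.8 343.1 380.3]
[345.1 346.9 275.9]
[344.9 346.8 374.4]
r3 [364.6 341.3 130. ] [365.7 341.5 130. ] (array([367.3, 340.8, 110.2]), np.float64(0.5))Traceback (most recent call last):
  File "<stdin>", line 13, in <module>
  File "<stdin>", line 4, in <lambda>
TypeError: can't multiply sequence by non-int of type 'float'
```

Run:
```python
from h import *
w7=load('w7');w8=load('w8');s7=load('s7');s8=load('s8')
q=lambda x,y:(130+x*.95,100+y*.95)
p=lambda x,y:(360+x*.35,150+y*.35)
for n,a,b in(('pin',(196,145),(140,130)),('r1',(201,248),(177,113)),('r3',(195,70),(119,73))):
    print(n,two(w8,q(*a),s8,p(*b)))
print('proj tips/TCP in s7 crop')
for P in([415.8,336.8,65.4],[415.8,336.8,96],[415.8,336.8,60],[407,336.8,60],[407,336.8,96]):
    u,v=proj(s7,P);print(P,'s7crop',round((u-360)/.35),round((v-150)/.35)+300,'w7',proj(w7,P),'w8',proj(w8,P))
g=cv2.cvtColor(w7['image'],cv2.COLOR_RGB2GRAY)
print('w7 col centre v=240..380 step4',g[240:384:4,319])
print('w8 col v=200..270',cv2.cvtColor(w8['image'],cv2.COLOR_RGB2GRAY)[200:272:3,317])
gs=cv2.cvtColor(s7['image'],cv2.COLOR_RGB2GRAY);print(gs[180:222:2,402:424:2])
gs=cv2.cvtColor(s8['image'],cv2.COLOR_RGB2GRAY);print(gs[180:222:2,402:424:2])
```

```text
pin (array([416.1, 334.3,  91.6]), np.float64(0.5))
r1 (array([465.5, 330.4, 136.1]), np.float64(0.7))
r3 (array([366.5, 341.5, 122.6]), np.float64(0.6))
proj tips/TCP in s7 crop
[415.8, 336.8, 65.4] s7crop 139 454 w7 (np.float64(318.5), np.float64(270.1)) w8 (np.float64(319.5), np.float64(227.9))
[415.8, 336.8, 96] s7crop 143 425 w7 (np.float64(318.5), np.float64(292.3)) w8 (np.float64(319.5), np.float64(238.3))
[415.8, 336.8, 60] s7crop 138 459 w7 (np.float64(318.5), np.float64(266.7)) w8 (np.float64(319.5), np.float64(226.3))
[407, 336.8, 60] s7crop 132 455 w7 (np.float64(316.2), np.float64(250.8)) w8 (np.float64(317.8), np.float64(214.8))
[407, 336.8, 96] s7crop 137 420 w7 (np.float64(315.7), np.float64(273.7)) w8 (np.float64(317.6), np.float64(225.5))
w7 col centre v=240..380 step4 [107 106 107  53  53  53  57  60  75  71  71  67  66  66  64  63  63  63
  66 104 105 104 103 102 105  55  46  49  46  44  43  45  44  72 104 117]
w8 col v=200..270 [100 101 100 103  99  49  50  54  67  68  67  63  62  58  62  59  59  58
  98  98  99  99  98 105]
[[ 76 113 142 163 163 102  57 130 164 
[... 1237 characters left out ...]
 138 199 186 192 203 210 209 169 100 103]
 [ 55 110  95  74  84 136 207 204 110  81  89]
 [ 57  94  63  62  61  91 200 198  75  59  59]
 [ 61  73  55  55  56  97 206 192  68  56  56]
 [ 62  57  55  56  56 113 214 169  63  57  56]
 [ 57  55  55  56  56 104 183 133  58  57  57]
 [ 56  56  55  56  58 116 155  97  56  57  58]
 [ 69  83  59  57  62 108 148  80  56  57  61]
 [ 78 134  95  82  87  99 118  65  56  57  67]
 [ 88 152 147 114 100  98  92  58  56  58  81]
 [ 87 151 157 153 136 113  89  56  56  56  84]
 [106 151 154 156 157 152 108  57  56  57  96]
 [124 152 154 154 153 156 130  67  58  60 109]
 [143 153 154 149 149 157 155 114  84  86  99]
 [153 153 149 142 125 149 156 152 132 101  98]]
```

Pixel geometry suggests the fingertips stood above the knob: they show at s7 v≈196, which is z≈94, while the TCP-plus-nose figure says 65. I verify the real tip height with the open-finger view s8.

Run:
```python
from h import *
s8=load('s8');w8=load('w8');s7=load('s7');print(manip.nose_length)
y=np.array([np.sin(3.002),-np.cos(3.002),0]);T=np.array([415.1,336.4,0])
for sg in(-1,1):
  for off in(38,50):
    for z in(163.5,193): 
      P=T+sg*off*y+[0,0,z];print(sg,off,z,'s8crop',((np.array(proj(s8,P))-[360,150])/.35+[400,300]).round(),'w8crop',((np.array(proj(w8,P))-[130,100])/.95+[400,0]).round())
# w8 seen inner-tip near corners: left (507,182) right (692,182) in panel
for p in((507,182),(692,182)):
    u=(130+(p[0]-400)*.95,100+p[1]*.95)
    for z in(163.5,193):print(p,z,plane(w8,*u,z))
```

```text
8.0
-1 38 163.5 s8crop [512. 363.] w8crop [520. 179.]
-1 38 193 s8crop [515. 332.] w8crop [509. 201.]
-1 50 163.5 s8crop [499. 365.] w8crop [496. 179.]
-1 50 193 s8crop [503. 334.] w8crop [481. 201.]
1 38 163.5 s8crop [591. 350.] w8crop [676. 179.]
1 38 193 s8crop [596. 319.] w8crop [688. 201.]
1 50 163.5 s8crop [603. 348.] w8crop [701. 179.]
1 50 193 s8crop [609. 317.] w8crop [716. 201.]
(507, 182) 163.5 [410.5 292.  163.5]
(507, 182) 193 [401.3 299.6 193. ]
(692, 182) 163.5 [423.1 381.4 163.5]
(692, 182) 193 [412.1 376.6 193. ]
```

This confirms it: the real tips stand about 21 mm above the reported TCP, so everything must go about 29 mm lower than the text implies. I retry with the tips at z≈65, i.e. eef z≈44.

Request:
jog_arm:
  commands:
    - {"dx": -0.02, "dy": -0.03, "dz": 0.8, "ax": 0, "ay": 0, "az": 0, "gripper": 0.3}
    - {"dx": 0, "dy": 0, "dz": 0.8, "ax": 0, "ay": 0, "az": 0, "gripper": 0.3}
    - {"dx": 0, "dy": 0, "dz": 0.8, "ax": 0, "ay": 0, "az": 0, "gripper": 0.3}
    - {"dx": 0, "dy": 0, "dz": 0.5, "ax": 0, "ay": 0, "az": 0, "gripper": 0.3}
    - {"dx": 0, "dy": 0, "dz": 0.2, "ax": 0, "ay": 0, "az": 0, "gripper": 0.3}
    - {"dx": 0, "dy": 0, "dz": 0, "ax": 0, "ay": 0, "az": 0, "gripper": 0.3}

```text
clock: 22.45
eef_pos: [416.0, 335.3, 48.6]
eef_rot: [-3.141, -0.001, 3.002]
wrist_force: [0.8, -0.9, 1.1]
finger_gap: 65.8
finger_force: 0.0
```

Request:
jog_arm:
  commands:
    - {"dx": 0, "dy": 0, "dz": 0, "ax": 0, "ay": 0, "az": 0, "gripper": 0.6}
    - {"dx": 0, "dy": 0, "dz": 0, "ax": 0, "ay": 0, "az": 0, "gripper": 0.9}
    - {"dx": 0, "dy": 0, "dz": 0, "ax": 0, "ay": 0, "az": 0, "gripper": 0.9}
    - {"dx": 0, "dy": 0, "dz": 0, "ax": 0, "ay": 0, "az": 0, "gripper": 0.9}
    - {"dx": 0, "dy": 0, "dz": 0, "ax": 0, "ay": 0, "az": 0, "gripper": 0.9}

```text
clock: 23.08
eef_pos: [416.3, 335.5, 49.0]
eef_rot: [3.142, 0.0, 3.002]
wrist_force: [-0.1, -0.2, 1.4]
finger_gap: 21.7
finger_force: 12.0
```

The pin is gripped with a gap of 21.7 mm. I lift it out and carry it over the arm's hole.

Request:
jog_arm:
  commands:
    - {"dx": 0, "dy": 0, "dz": -0.3, "ax": 0, "ay": 0, "az": 0, "gripper": 0.9}
    - {"dx": 0, "dy": 0, "dz": -0.6, "ax": 0, "ay": 0, "az": 0, "gripper": 0.9}
    - {"dx": 0, "dy": 0, "dz": -0.9, "ax": 0, "ay": 0, "az": 0, "gripper": 0.9}
    - {"dx": 0, "dy": 0, "dz": -0.9, "ax": 0, "ay": 0, "az": 0, "gripper": 0.9}
    - {"dx": 0, "dy": 0, "dz": -0.9, "ax": 0, "ay": 0, "az": 0, "gripper": 0.9}
    - {"dx": 0, "dy": 0, "dz": -0.9, "ax": 0, "ay": 0, "az": 0, "gripper": 0.9}
    - {"dx": 0, "dy": 0, "dz": -0.7, "ax": 0, "ay": 0, "az": 0, "gripper": 0.9}
    - {"dx": 0, "dy": 0, "dz": -0.3, "ax": 0, "ay": 0, "az": 0, "gripper": 0.9}
    - {"dx": 0, "dy": 0, "dz": 0, "ax": 0, "ay": 0, "az": 0, "gripper": 0.9}
  squeeze: 20

```text
clock: 24.2
eef_pos: [416.2, 335.5, 269.2]
eef_rot: [3.141, 0.001, 3.002]
wrist_force: [0.0, -0.1, -0.9]
finger_gap: 21.6
finger_force: 20.0
```

Request:
jog_arm:
  commands:
    - {"dx": -0.4, "dy": -0.36, "dz": 0, "ax": 0, "ay": 0, "az": 0, "gripper": 0.9}
    - {"dx": -0.7, "dy": -0.66, "dz": 0, "ax": 0, "ay": 0, "az": 0, "gripper": 0.9}
    - {"dx": -0.7, "dy": -0.66, "dz": 0, "ax": 0, "ay": 0, "az": 0, "gripper": 0.9}
    - {"dx": -0.7, "dy": -0.66, "dz": 0, "ax": 0, "ay": 0, "az": 0, "gripper": 0.9}
    - {"dx": -0.7, "dy": -0.66, "dz": 0, "ax": 0, "ay": 0, "az": 0, "gripper": 0.9}
    - {"dx": -0.7, "dy": -0.66, "dz": 0, "ax": 0, "ay": 0, "az": 0, "gripper": 0.9}
    - {"dx": -0.7, "dy": -0.66, "dz": 0, "ax": 0, "ay": 0, "az": 0, "gripper": 0.9}
    - {"dx": -0.6, "dy": -0.6, "dz": 0, "ax": 0, "ay": 0, "az": 0, "gripper": 0.9}
    - {"dx": -0.35, "dy": -0.35, "dz": 0, "ax": 0, "ay": 0, "az": 0, "gripper": 0.9}
    - {"dx": 0, "dy": 0, "dz": 0, "ax": 0, "ay": 0, "az": 0, "gripper": 0.9}

```text
clock: 25.45
eef_pos: [606.8, 95.4, 267.8]
eef_rot: [-3.141, -0.002, 3.001]
wrist_force: [0.3, -0.2, 0.5]
finger_gap: 21.7
finger_force: 20.0
```

Run:
```python
from h import *
s=manip.read_state();P=s['eef_pos'];print(s['clock'],P,s['eef_rot'],s['finger_gap'])
c=snap('wrist','w9')
foot=np.r_[P[:2],P[2]-39]
print('foot',proj(c,foot),'shoulder',proj(c,np.r_[P[:2],P[2]+11]),'hole',proj(c,[607.3,95.8,152]),'handle',proj(c,[556,194,197]))
g=cv2.cvtColor(c['image'],cv2.COLOR_RGB2GRAY)
u,v=map(int,proj(c,[607.3,95.8,152]));print(u,v);print(g[v-24:v+25:2,u-30:u+31:2])
```

```text
25.45 [606.83333679  95.35966399 267.83442465] [-3.14126925e+00 -1.58388708e-03  3.00092131e+00] 21.664040993703026
foot (np.float64(318.6), np.float64(253.1)) shoulder (np.float64(318.5), np.float64(283.1)) hole (np.float64(319.4), np.float64(224.9)) handle (np.float64(465.2), np.float64(138.7))
319 224
[[ 94  94  95  95  93  94  99 120 140 165 169 171 172 172 171 170 170 171
  170 169 169 171 173 171 173 173 173 171 171 172 167]
 [ 98  95  94  93  96 105 129 152 168 170 171 172 173 171 169 171 170 171
  168 169 171 172 172 173 174 172 171 172 171 170 172]
 [107  97  95  98 117 138 161 168 169 171 173 172 171 169 171 170 168 167
  170 172 171 172 173 174 172 171 172 170 170 171 173]
 [119 100  98 120 142 165 169 170 171 172 170 170 170 170 169 169 168 170
  172 171 172 173 173 172 171 171 169 170 173 173 174]
 [125 113 130 153 168 168 171 173 172 169 170 170 169 168 168 169 171 171
  170 172 173 172 171 171 170 169 170 172 173 173 174]
 [128 139 163 168 170 171 172 170 169 168 170 169 168 169 168 171 172 171
  172 173 171 170 170 169 170 170 173 174 172 173 171]
 [145 165 169 169 17
[... 1731 characters left out ...]
  167 168 168 169 171 170 167 168 168 165 164 168 167]
 [169 170 168 167 168 169 172 170 169 170 169 166 164 167 167 166 166 168
  167 168 171 170 169 168 168 166 164 165 167 165 131]
 [170 167 167 167 170 171 170 169 168 168 165 164 167 166 165 166 168 168
  169 170 170 168 168 167 164 163 166 166 157 109  96]
 [166 167 169 170 172 169 168 169 167 164 165 166 166 165 168 169 168 169
  171 168 167 167 166 163 164 166 167 135  99  97  97]
 [167 169 171 170 168 169 168 165 165 167 167 164 166 168 166 166 168 169
  168 168 168 165 163 164 167 158 121  98  97  96  97]
 [168 170 168 168 169 167 165 166 167 166 164 166 163 141 129 124 126 137
  160 167 163 163 164 166 137 107  96  96  97  96  97]]
```

Run:
```python
from h import *
c=load('w9');g=cv2.cvtColor(c['image'],cv2.COLOR_RGB2GRAY)
print(g[244:292:3,306:334:2])
m=np.zeros_like(g);m[210:240,305:335]=(g[210:240,305:335]<162)
cs,_=cv2.findContours(m,cv2.RETR_EXTERNAL,cv2.CHAIN_APPROX_NONE);k=max(cs,key=cv2.contourArea);e=cv2.fitEllipse(k);print(e,plane(c,*e[0],152))
for z in (144,152):
  pts=np.array([proj(c,[607+7*np.cos(a),95.5+7*np.sin(a),z]) for a in np.linspace(0,6.28,40)]);print(pts.min(0),pts.max(0))
print(cv2.boundingRect(k))
P=np.array([606.83,95.36,0])
for z,r in((228.8,3),(231,5),(240,5)):
  pts=np.array([proj(c,P+[r*np.cos(a),r*np.sin(a),z]) for a in np.linspace(0,6.28,40)]);print(z,r,pts.min(0),pts.max(0))
```

```text
[[165 165 168 168 165 165 169 168 170 171 171 168 168 168]
 [167 166 166 166 165 152 142 141 150 165 168 168 165 163]
 [165 167 168 149 121 122 122 123 122 121 144 163 165 166]
 [168 168 159 120 121 121 122 123 121 121 119 151 137 107]
 [169 170 155 117 121 122 122 124 122 120 117 107  95  95]
 [167 167 147 118 121 121 121 123 121 119 119 108  88  91]
 [168 166 141 119 121 118 117 119 120 119 117 109  88  89]
 [160 147  98  66  55  51  52  50  53  54  62  66  76  92]
 [ 59  50  53  49  50  51  53  51  48  52  52  51  51  54]
 [ 49  48  49  50  49  51  51  53  49  50  49  49  50  49]
 [ 52  50  50  48  46  51  51  50  51  49  50  48  48  49]
 [ 50  51  49  49  48  47  48  49  49  51  48  49  49  50]
 [ 49  50  50  49  48  50  47  47  48  48  50  49  49  48]
 [ 48  46  49  48  47  48  48  48  51  49  47  48  45  47]
 [ 49  46  48  50  48  50  48  45  47  48  47  48  47  49]
 [ 46  46  48  48  48  48  48  50  47  51  49  47  48  49]]
((320.2872009277344, 225.15127563476562), (21.98946189880371, 23.086532592773438), 111.57677459716797) [607.6  96.5 152. ]
[309.9 213.4] [328.  231.1]
[309.7 215.5] [328.2 233.6]
(309, 214, 24, 23)
228.8 3 [313.5 248.1] [323.8 258. ]
231 5 [310.  245.8] [327.3 262.4]
240 5 [309.6 250.1] [327.6 267.3]
```

The wrist pixels put the hole at about (607.5,96.4) and the foot at about (606.8,95.7). I shift by under 1 mm and go down.

Request:
jog_arm:
  commands:
    - {"dx": -0.012, "dy": 0.022, "dz": 0.6, "ax": 0, "ay": 0, "az": 0, "gripper": 0.9}
    - {"dx": 0, "dy": 0, "dz": 0.6, "ax": 0, "ay": 0, "az": 0, "gripper": 0.9}
    - {"dx": 0, "dy": 0, "dz": 0.4, "ax": 0, "ay": 0, "az": 0, "gripper": 0.9}
    - {"dx": 0, "dy": 0, "dz": 0.1, "ax": 0, "ay": 0, "az": 0, "gripper": 0.9}
    - {"dx": 0, "dy": 0, "dz": 0, "ax": 0, "ay": 0, "az": 0, "gripper": 0.9}

```text
clock: 26.12
eef_pos: [607.4, 97.0, 201.5]
eef_rot: [3.141, 0.001, 3.002]
wrist_force: [-0.0, -0.4, -0.3]
finger_gap: 21.6
finger_force: 20.0
```

Run:
```python
from h import *
s=manip.read_state();P=s['eef_pos'];print(s['clock'],P,s['eef_rot'])
c=snap('wrist','w10');g=cv2.cvtColor(c['image'],cv2.COLOR_RGB2GRAY)
for h in([607.5,96.4,152],P-[0,0,39]):
  r=7 if h[2]==152 else 4
  pts=np.array([proj(c,np.array(h)+[r*np.cos(a),r*np.sin(a),0]) for a in np.linspace(0,6.28,40)]);print(pts.min(0),pts.max(0))
u,v=map(int,proj(c,[607.5,96.4,152]));print(u,v);print(g[v-20:v+24:2,u-24:u+25:2])
```

```text
26.125 [607.44518196  96.96335997 201.52408106] [3.14140890e+00 6.35462995e-04 3.00241396e+00]
[306.1 237.1] [329.2 259.3]
[311.7 246.4] [325.4 259.5]
317 248
[[171 171 170 171 169 169 170 170 168 168 167 170 170 171 171 171 172 173
  172 171 170 170 169 168 168]
 [172 172 170 168 169 169 169 167 168 168 169 169 171 171 170 173 172 173
  170 170 171 169 168 169 170]
 [171 169 168 170 170 168 168 168 168 169 170 170 171 171 172 172 171 170
  171 171 167 168 170 170 172]
 [170 168 170 169 167 168 169 168 170 170 170 168 166 166 170 170 169 171
  169 167 169 170 171 172 172]
 [168 169 169 168 166 169 169 170 169 159 153 148 146 147 149 154 166 169
  167 169 170 172 172 171 171]
 [169 167 167 168 169 168 170 166 152 143 115 103 101 103 111 133 148 157
  169 170 171 173 171 170 172]
 [167 167 167 168 170 170 166 153 141 103  95  96  94  96  97  98 119 149
  161 172 172 171 171 171 169]
 [167 168 167 170 170 169 157 146 101  95  95  97  96  97  97  95  97 127
  154 167 170 170 170 168 166]
 [168 169 169 170 169 166 153 135 110  96  97  96  97  95  96  99  99 119
  151 158 171 171 167 165 1
[... 669 characters left out ...]
58 120 119 123 122 123 122 119 119 119
  158 165 168 168 168 170 171]
 [167 165 167 168 169 171 171 168 158 120 120 122 121 123 123 121 119 119
  163 168 169 168 170 171 171]
 [166 166 168 169 171 170 167 169 163 121 119 120 119 119 119 120 120 119
  158 168 168 170 171 170 168]
 [167 169 169 171 169 168 170 168 154 113  88  72  58  56  63  73  85 102
  148 167 170 170 167 167 167]
 [169 171 170 169 169 170 159 120  75  54  53  51  54  52  53  54  51  53
   59 108 165 167 167 168 167]
 [170 169 167 169 169 164  90  54  50  50  52  52  52  50  50  51  54  51
   49  53 100 162 167 166 162]
 [169 168 169 167 163 106  49  52  50  50  51  52  52  51  51  49  50  50
   52  52  52  89 158 161 164]]
```

Request:
jog_arm:
  commands:
    - {"dx": 0, "dy": -0.018, "dz": 0.1, "ax": 0, "ay": 0, "az": 0, "gripper": 0.9}
    - {"dx": 0, "dy": 0, "dz": 0.15, "ax": 0, "ay": 0, "az": 0, "gripper": 0.9}
    - {"dx": 0, "dy": 0, "dz": 0.1, "ax": 0, "ay": 0, "az": 0, "gripper": 0.9}
    - {"dx": 0, "dy": 0, "dz": 0.1, "ax": 0, "ay": 0, "az": 0, "gripper": 0.9}
    - {"dx": 0, "dy": 0, "dz": 0, "ax": 0, "ay": 0, "az": 0, "gripper": 0.9}

```text
clock: 26.8
eef_pos: [607.1, 96.0, 182.6]
eef_rot: [-3.141, -0.001, 3.002]
wrist_force: [-0.4, -1.0, 0.3]
finger_gap: 22.0
finger_force: 20.0
```

Request:
jog_arm:
  commands:
    - {"dx": 0, "dy": 0, "dz": 0.15, "ax": 0, "ay": 0, "az": 0, "gripper": 0.9}
    - {"dx": 0, "dy": 0, "dz": 0.15, "ax": 0, "ay": 0, "az": 0, "gripper": 0.9}
    - {"dx": 0, "dy": 0, "dz": 0.1, "ax": 0, "ay": 0, "az": 0, "gripper": 0.9}
    - {"dx": 0, "dy": 0, "dz": 0, "ax": 0, "ay": 0, "az": 0, "gripper": 0.9}

```text
clock: 27.3
eef_pos: [607.1, 96.0, 166.5]
eef_rot: [-3.141, -0.001, 3.002]
wrist_force: [0.3, 0.0, -0.2]
finger_gap: 21.7
finger_force: 20.0
```

Through both holes with no force. On down to the shoulder.

Request:
jog_arm:
  commands:
    - {"dx": 0, "dy": 0, "dz": 0.2, "ax": 0, "ay": 0, "az": 0, "gripper": 0.9}
    - {"dx": 0, "dy": 0, "dz": 0.2, "ax": 0, "ay": 0, "az": 0, "gripper": 0.9}
    - {"dx": 0, "dy": 0, "dz": 0.1, "ax": 0, "ay": 0, "az": 0, "gripper": 0.9}
    - {"dx": 0, "dy": 0, "dz": 0.05, "ax": 0, "ay": 0, "az": 0, "gripper": 0.9}
    - {"dx": 0, "dy": 0, "dz": 0, "ax": 0, "ay": 0, "az": 0, "gripper": 0.9}

```text
clock: 27.92
eef_pos: [607.3, 96.0, 144.9]
eef_rot: [-3.142, 0.0, 3.002]
wrist_force: [0.2, -0.1, -0.7]
finger_gap: 21.5
finger_force: 20.0
```

Request:
jog_arm:
  commands:
    - {"dx": 0, "dy": 0, "dz": 0.05, "ax": 0, "ay": 0, "az": 0, "gripper": 0.9}
    - {"dx": 0, "dy": 0, "dz": 0.04, "ax": 0, "ay": 0, "az": 0, "gripper": 0.9}
    - {"dx": 0, "dy": 0, "dz": 0, "ax": 0, "ay": 0, "az": 0, "gripper": 0.9}

```text
clock: 28.3
eef_pos: [607.2, 96.0, 141.2]
eef_rot: [-3.142, -0.0, 3.002]
wrist_force: [0.4, -0.1, -0.5]
finger_gap: 21.4
finger_force: 20.0
```

Request:
jog_arm:
  commands:
    - {"dx": 0, "dy": 0, "dz": 0.04, "ax": 0, "ay": 0, "az": 0, "gripper": 0.9}
    - {"dx": 0, "dy": 0, "dz": 0, "ax": 0, "ay": 0, "az": 0, "gripper": 0.9}

```text
clock: 28.55
eef_pos: [607.6, 96.0, 141.0]
eef_rot: [3.141, 0.002, 3.002]
wrist_force: [-2.6, -0.5, 8.0]
finger_gap: 21.9
finger_force: 20.0
```

The shoulder is seated (8 N). I release and rise.

Request:
jog_arm:
  commands:
    - {"dx": 0, "dy": 0, "dz": 0, "ax": 0, "ay": 0, "az": 0, "gripper": 0.5}
    - {"dx": 0, "dy": 0, "dz": 0, "ax": 0, "ay": 0, "az": 0, "gripper": 0.5}
    - {"dx": 0, "dy": 0, "dz": 0, "ax": 0, "ay": 0, "az": 0, "gripper": 0.5}
    - {"dx": 0, "dy": 0, "dz": -0.4, "ax": 0, "ay": 0, "az": 0, "gripper": 0.5}
    - {"dx": 0, "dy": 0, "dz": -0.9, "ax": 0, "ay": 0, "az": 0, "gripper": 0.5}
    - {"dx": 0, "dy": 0, "dz": -0.9, "ax": 0, "ay": 0, "az": 0, "gripper": 0.5}
    - {"dx": 0, "dy": 0, "dz": -0.9, "ax": 0, "ay": 0, "az": 0, "gripper": 0.5}
    - {"dx": 0, "dy": 0, "dz": 0, "ax": 0, "ay": 0, "az": 0, "gripper": 0.5}
    - {"dx": 0, "dy": 0, "dz": 0, "ax": 0, "ay": 0, "az": 0, "gripper": 0.5}

```text
clock: 29.68
eef_pos: [607.1, 95.9, 263.5]
eef_rot: [-3.141, -0.0, 3.002]
wrist_force: [0.2, -0.3, 0.2]
finger_gap: 46.9
finger_force: 0.0
```

Run:
```python
from h import *
s=manip.read_state();print(s['clock'],s['eef_pos'],s['finger_gap'],s['wrist_force'])
c=snap('wrist','w11');g=cv2.cvtColor(c['image'],cv2.COLOR_RGB2GRAY)
for z,r in((152,11),(188,11)):
  pts=np.array([proj(c,np.array([607.4,96.2,z])+[r*np.cos(a),r*np.sin(a),0]) for a in np.linspace(0,6.28,40)]);print(z,pts.min(0),pts.max(0))
m=np.zeros_like(g);m[190:290,285:355]=g[190:290,285:355]<85
cs,_=cv2.findContours(m,cv2.RETR_EXTERNAL,cv2.CHAIN_APPROX_NONE);print([(cv2.boundingRect(k),cv2.contourArea(k)) for k in cs if cv2.contourArea(k)>30])
d=snap('scene','s11')
# can: compare its place in the scene with s5, and pin knob
print('pin top scene',proj(d,[607.4,96.2,188]),'can top',proj(d,[499.5,-350,154]))
a=load('s3')['image'].astype(int)[230:300,90:180];b=d['image'].astype(int)[230:300,90:180];print('diff at can',np.abs(a-b).max(2).mean())
```

```text
29.675 [607.05729448  95.91589868 263.50599304] 46.90954100969005 [ 0.17605836 -0.25469158  0.16171716]
152 [304.3 211.4] [333.9 240.1]
188 [302.6 221.7] [335.7 253.8]
[((304, 213, 31, 38), 880.0)]
pin top scene (np.float64(371.6), np.float64(227.4)) can top (np.float64(122.4), np.float64(276.0))
diff at can 1.9606349206349207
```

The knob blob spans u 304–335, v 213–251, against a seated-pin prediction of u 303–336, v 211–254. The can view is unchanged and the gripper is clear. I hand in.

```bash
python3 -c "
from h import *
print(job.sign_off())"
```

```text
the job is handed in; nothing more can be done
None
```

I handed the job in at about 30 s of the 72 s limit (no verdict came back): by my measurements the can stands upright in the tray, the camera arm is against its home stop, and the pin is seated through both holes and released.

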